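# Seat a chopper jar on the food processor and hold the dial at pulse

## Robot

A 6-joint arm with a two-finger parallel gripper is mounted at the origin on a cart in front of the work surface, level with it; the furniture and walls round the work are solid. World frame = base frame: x ahead of the robot, y to its left, z up, the work surface at z = 0. Lengths are in m, angles in rad, forces in N, time in s.
With the tool pointing down it reaches from about 0.35 to 0.775 m from the base axis. Payload 5.5 kg.
Tool frame: the origin (TCP) lies at the very end of the fingers, on their centre line; the grasp point (between the pads) lies 19 mm behind it; z points along the fingers, y is the line along which they close (so a half turn about z gives the same grasp; the last joint's range is limited). The gripper opens to 85 mm and grips with 20 to 120 N. Pads are 22 mm wide; open, the fingers measure 114 mm over their backs; the gripper's body (76 mm by 85 mm) begins 54 mm behind the grasp point. The pads swing forward as they close: fully open they stand 13 mm farther back than shut.
Start: joints at [1.013, 0.313, 0.046, 1.304, 0, 1.431], TCP at [0.233, 0.526, 0.231] pointing down, gripper open.
Joint ranges: [-2.76, 2.76], [-0.86, 1.69], [-1.03, 1.26], [-2.2, 2.34], [-1.47, 1.5], [-3.14, 3.14]. Speed limits (rad/s): [2.57, 2.57, 3.14, 3.14, 3.14, 3.14].

## Interface

Orientations are given as a unit quaternion [w, x, y, z].
In Python, from workcell import env, viewer, nets gives the robot as it stands. The module is installed in compiled form; this text tells all that it offers.
- The arm moves only by the shell command python3 -m creep [OPENING] [FORCE], which reads ROWS from standard input. ROWS is a JSON list of rows, 1 to 8 of them, each written [[dx, dy, dz], [rx, ry, rz]]: dx, dy, dz in fractions of the full range, 1 being 0.4 m, then a rotation vector rx, ry, rz in normalised numbers (1 is 2 pi rad); each row is the pose to reach, as a shift and turn from the pose commanded when the command began, along the tool's axes at that moment; what a row does not reach only later rows make up. A row lasts 1/8 s, in which the tool goes at most 0.0625 m and 0.188 rad, less where a joint would pass 70% of its speed; a pose out of reach is approached as far as the arm can. OPENING is the finger opening in m, set as the command begins (- or left out keeps the last). The fingers move at their own pace and stop on an object; FORCE is the grip in N (left out, the last holds). Time passes only in rows, so rows that do not move let the fingers close. It prints the time, the measured TCP pose, the force, the opening and the grip force at its end. A shift or turn number past 1, either way, is cut back to 1. Input that does not fit is refused with a message, and nothing moves.
- env.get_state(): the state, without advancing time (a new reading comes with each control period).
- viewer.read_camera(name): name is "scene" or "top"; returns a dict with "image" (420x560x3 uint8, red, green, blue), "K" (3x3 intrinsics, pixels), "D" ([k1, k2, p1, p2, k3] as OpenCV has them; the pictures are not rectified), "R" (3x3) and "t" (3): a world point X has camera coordinates R X + t. Camera axes: x right, y down, z forward; pixel columns grow to the right and rows downward; lengths in m; the calibration is good to about 2 mm. A picture is of the moment at which its call begins. There is no depth.
- env.hand_in(): hands the job in; it is judged then, once.
Trained networks look in a picture, given as the dict that the camera call returned (one of the last four; its "shot" number tells which), for a name from the list of things; names that differ only in an ending like _2 or _b are one class to them, and where a whole thing is asked for, a point or a joint stands for the part that bears it (a point fixed in the world has none). Each returns a list of dicts, best first, with "confidence" (0 to 1); they miss things now and then, are a little off and sometimes report something else, mostly with a low value. They report only what shows in the picture. A call takes as long as a camera call. They do not tell look-alikes from the thing itself.
- nets.outline_of(label, picture): "region" (420x560 bool, what is visible of it) and "box" ([left, top, right, bottom] in pixels, round what is visible of it).
The state is a dict: "clock": time; "joint_pos": joint angles; "qvel": joint speeds; "tau": joint torques, N m; "tcp_pos": TCP position; "orientation": TCP orientation; "wrist_force": force on the tool from outside, world axes, zero at the start; "ft_torque": the same for the moment, N m; "finger_gap": finger opening in m; "grip_force": force on a finger pad.
Only numpy, scipy, OpenCV 4.12 (cv2) and the standard library are available. Lean on these libraries where they do the work, as an engineer would, in place of code of your own. Each camera call takes 0.05 s, during which the arm holds its last target. There are 200 camera calls.

## Task

Two closed chopper jars are stacked on the worktop: lift the upper one (blue lid) off the lower and seat it upright on the drive coupler of the red cordless food processor, its foot flat on the steel plate, and let go of it. Only then turn the processor's dial clockwise from off, past the one-dot and two-dot clicks, all the way to the orange pulse mark at its stop; it springs back from there, so finish with the gripper still holding it fully at pulse. Leave the lower jar standing where it is, and do not disturb the onion, the garlic or the pepper shaker.

Things in the scene. Friction and masses are not known exactly. Their poses are not given: they have to be found in the camera images.
- top_jar: closed chopper jar with blue lid, 0.2 to 0.4 kg, round; any turn about z will do. Origin: centre of underside. Foot ring 74 mm outside, 48 mm inside, hollow 25 mm deep; clear body to z 77 mm; lid 96 mm across to 88 mm; on it a round knob 36 mm across, z 88 to 110 mm: grip this from above. Starts on the lower jar's lid, loosely round that jar's knob, origin 88 mm over the worktop
- lower_jar: the same jar with grey lid, on the worktop under the top jar; origin at the centre of its underside. The upper jar must rise more than 22 mm to come free of its knob
- processor_base: red cordless food-processor base, 160 mm (x) by 285 mm (y), fixed to the worktop. Origin: centre of its underside; +x its back, +y its left end. Plinth 55 mm high; at its left end the steel seat plate (116 mm across, top at z 58 mm) centred at [0, 75] mm; at its right end a control pod (150 by 108 mm, top at 95 mm) with the dial at [0, -85] mm
- seat (a point): centre of the steel seat plate's top, 58 mm over the worktop. A black drive coupler stands on it, 42 mm across, 18 mm high, its top 8 mm tapering to 28 mm across; the jar's foot ring drops over it and the jar then rests on the plate, its origin at this point (up to 3 mm sideways play)
- dial_grip (a point): grey dial with a bar grip. Origin: on its vertical axis, 96 mm over the worktop; x runs along the bar to the pointer (orange line) and turns with it. Skirt 62 mm across up to z 8 mm; bar 54 mm long (x), 14 mm thick (y), z 8 to 36 mm: pinch it across its thickness from above. At off the bar points 0.6 rad left (counter-clockwise) of the base's +x, at pulse 0.6 rad right
- dial (a joint): dial angle in rad, growing clockwise seen from above: 0 off, 0.4 first click (one dot), 0.8 second click (two dots), 1.2 pulse (orange mark, hard stop). It rests in the first three by itself; from pulse it springs back to 0.8 when released. Turning takes about 0.06 N m over each click, 0.2 N m just past the second, and about 0.12 N m to hold it at the stop
- onion: yellow onion, about 90 mm, loose; leave alone
- garlic: white head of garlic, about 57 mm, loose; leave alone
- pepper_shaker: small glass shaker with a grey cap, 44 mm across, 90 mm high, loose; leave alone
There are look-alikes about, which are no part of the job. What is shaped like the top_jar but pink or turquoise is not meant. What is shaped like the lower_jar but turquoise is not meant.

How it is judged:
By the outcome, as a careful person would: the job done as asked, in the order asked, and still so for the second after the job is handed in, while the arm keeps its last pose, push and grip.
It also fails if it takes over 54 s, if anything falls off the work surface, if the arm or the gripper's body presses on something with over 40 N, if the wrist force passes 120 N, or if a joint passes its speed limit or range.

## Working session

There is one attempt and no reset: what is moved stays moved. The work goes in short steps, Python scripts to look and compute and a shell command to move; the robot and the scene stay as the last step left them, time stands still between calls to the robot, and variables do not carry over. Pictures are saved under pics/ and viewed, at most 10 in all, crops included, and the job is handed in when it is done.

```bash
mkdir -p pics
cat > h.py <<'E'
import numpy as np, cv2
from workcell import env, viewer, nets
def ray(p,uv):
    u=cv2.undistortPoints(np.array([[uv]],float),p["K"],np.array(p["D"],float))[0,0]
    R=np.array(p["R"]);t=np.array(p["t"]);return -R.T@t, R.T@np.array([u[0],u[1],1])
def atz(p,uv,z):
    c,d=ray(p,uv);return c+d*(z-c[2])/d[2]
def proj(p,X):
    R=np.array(p["R"]);return cv2.projectPoints(np.atleast_2d(np.array(X,float)),cv2.Rodrigues(R)[0],np.array(p["t"],float),np.array(p["K"],float),np.array(p["D"],float))[0][:,0]
def save(n,im): cv2.imwrite("pics/"+n,np.ascontiguousarray(im[:,:,::-1]))
E
python3 - <<'E'
from h import *
s=env.get_state();print({k:np.round(v,3) for k,v in s.items()})
for n in("scene","top"):
    p=viewer.read_camera(n);save(n+"0.png",p["image"]);print(n,np.round(-np.array(p["R"]).T@p["t"],3))
    for l in("top_jar","lower_jar","processor_base","dial_grip","onion","garlic","pepper_shaker"):
        print(l,[(round(o["confidence"],2),np.round(o["box"])) for o in nets.outline_of(l,p)])
E
```

```text
{'clock': np.float64(0.0), 'joint_pos': array([ 1.013,  0.314,  0.045,  1.304, -0.   ,  1.431]), 'qvel': array([ 0.002,  0.   , -0.002, -0.001,  0.001, -0.   ]), 'tau': array([-1.0000e-03, -4.8063e+01,  2.9853e+01,  1.9000e-02, -0.0000e+00,
        0.0000e+00]), 'tcp_pos': array([0.233, 0.525, 0.23 ]), 'orientation': array([-0.   ,  0.207,  0.978, -0.001]), 'wrist_force': array([ 0.452, -1.27 ,  0.574]), 'ft_torque': array([ 0.064, -0.018,  0.038]), 'grip_force': np.float64(0.0), 'finger_gap': np.float64(0.085)}
scene [-0.098  1.202  1.526]
top_jar [(0.93, array([315., 160., 339., 187.])), (0.53, array([348., 164., 356., 172.])), (0.53, array([317., 150., 339., 164.]))]
lower_jar [(0.47, array([374., 144., 392., 156.])), (0.21, array([237., 320., 254., 336.]))]
processor_base []
dial_grip []
onion [(0.65, array([243., 190., 264., 212.])), (0.34, array([243., 226., 277., 293.]))]
garlic [(0.66, array([236., 318., 256., 335.]))]
pepper_shaker [(0.62, array([346., 148., 357., 161.]))]
top [-0.125  0.141  1.657]
top_jar [(0.96, array([326., 197., 359., 227.])), (0.84, array([377., 218., 406., 252.])), (0.6, array([366., 184., 394., 218.])), (0.24, array([142., 271., 158., 280.]))]
lower_jar [(0.73, array([328., 215., 355., 238.])), (0.56, array([426., 221., 456., 253.]))]
processor_base [(0.61, array([190., 207., 285., 281.]))]
dial_grip [(0.53, array([249., 223., 268., 241.])), (0.24, array([325., 199., 358., 229.]))]
onion [(0.77, array([270., 162., 291., 188.]))]
garlic []
pepper_shaker [(0.44, array([406., 202., 422., 219.]))]
```

View pics/scene0.png

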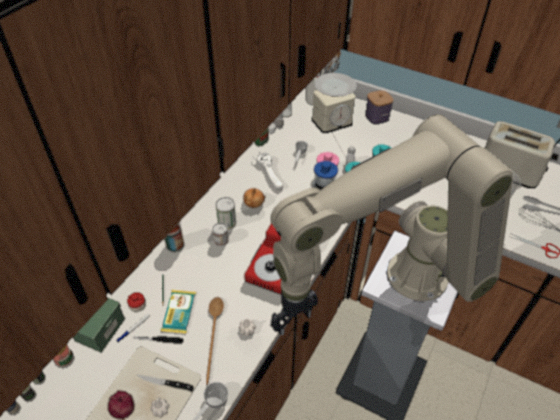

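View pics/top0.png

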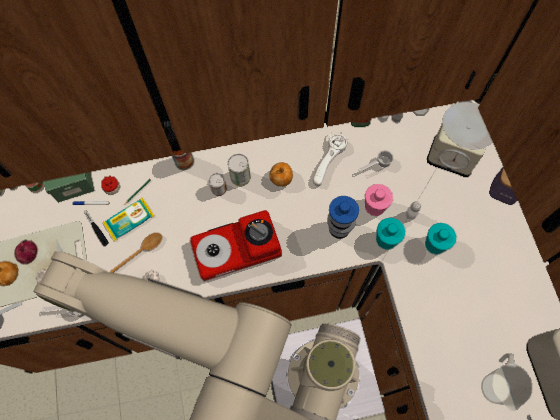

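The top view shows the candidates for the jar: blue (343,210) standing on a grey-lidded jar, pink (378,199), and turquoise (390,233) and (440,238). Blue on grey fits the description. The base is at (235,243), with the seat plate at (213,250) and the dial at (259,231). I'll measure these and confirm them in a crop.

```bash
cat >> h.py <<'E'
from scipy.optimize import minimize
def cyl(x,y,r,z0,z1):
    a=np.linspace(0,2*np.pi,48);return np.vstack([np.c_[x+r*np.cos(a),y+r*np.sin(a),a*0+z] for z in(z0,z1)])
def sil(p,parts,S=4):
    m=np.zeros((420*S,560*S),np.uint8)
    for P in parts: cv2.fillConvexPoly(m,cv2.convexHull(((proj(p,P)+.5)*S).astype(np.int32)),1)
    return cv2.resize(m.astype(np.float32),(560,420),interpolation=cv2.INTER_AREA)
def fit(views,partsf,x0):
    f=lambda v:sum(np.abs(sil(p,partsf(*v))-m).sum()/m.sum() for p,m in views)
    r=minimize(f,x0,method="Nelder-Mead",options=dict(initial_simplex=np.array([x0,[x0[0]+.01,x0[1]],[x0[0],x0[1]+.01]])));return r.x,r.fun
def blue(p,box):
    h=cv2.cvtColor(p["image"],cv2.COLOR_RGB2HSV);m=((h[...,0]>100)&(h[...,0]<130)&(h[...,1]>130)).astype(np.uint8)
    k=np.zeros_like(m);l,t,r,b=box;k[t:b,l:r]=1;return (m*k).astype(np.float32)
def lid(z):return lambda x,y:[cyl(x,y,.048,z+.077,z+.088),cyl(x,y,.018,z+.088,z+.110)]
E
python3 - <<'E'
from h import *
T=viewer.read_camera("top");S=viewer.read_camera("scene")
mt=blue(T,(320,185,366,245));ms=blue(S,(305,150,345,195))
print(mt.sum(),ms.sum())
x0=atz(T,(343,210),.175)[:2];print(x0)
for v in([(T,mt)],[(S,ms)],[(T,mt),(S,ms)]): print(fit(v,lid(.088),x0))
print("axes",[proj(T,[[.5,0,0],[.6,0,0],[.5,.1,0]])])
print("plate",atz(T,(213,250),.058),"dial",atz(T,(259,231),.11))
for n,uv in(("shaker",(414,211)),("onion",(281,175)),("garlic",(152,277)),("pink",(378,197)),("turq",(390,231))):print(n,atz(T,uv,.04))
im=T["image"]
a=cv2.resize(im[195:285,185:290],None,fx=5,fy=5,interpolation=2);b=cv2.resize(im[180:270,315:370],None,fx=5,fy=5,interpolation=2)
save("crop1.png",np.hstack([a,b]))
E
```

```text
649.0 278.0
[ 0.46121048 -0.16645072]
(array([ 0.46463135, -0.16999351]), np.float64(0.08994606882333755))
(array([ 0.47051681, -0.17001321]), np.float64(0.3826438784599304))
(array([ 0.46381743, -0.16956598]), np.float64(0.4785960018634796))
axes [array([[289.02353196, 229.21809114],
       [283.00693022, 203.66582271],
       [260.94398114, 234.93540327]])]
plate [0.45957245 0.26777133 0.058     ] dial [0.47327519 0.10629179 0.11      ]
shaker [ 0.45818912 -0.43486652  0.04      ]
onion [ 0.69357436 -0.01313415  0.04      ]
garlic [0.41562376 0.4828568  0.04      ]
pink [ 0.53637399 -0.32724998  0.04      ]
turq [ 0.40489389 -0.33144283  0.04      ]
```

View pics/crop1.png

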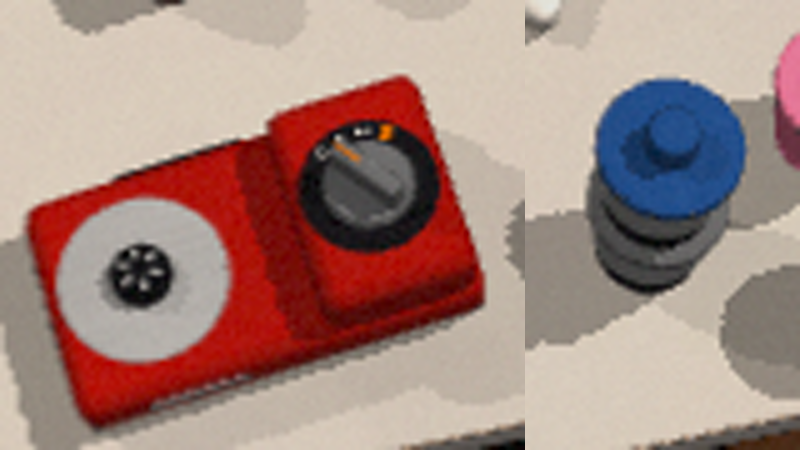

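The crop confirms it: the blue jar sits on the grey one. The dial's orange pointer is at off, upper left, and the orange pulse mark is at the upper right. I'll move above the jar first, then refine the measurements once the arm is out of view.

Units first: shifts go in shares of 0.4 m and turns go in shares of 2 pi rad. So -0.352 m is -0.88, -0.32 m is -0.8.

```bash
echo '[[[-0.1, -0.11, -0.125], [0, 0, 0]], [[-0.2, -0.22, -0.175], [0, 0, 0]], [[-0.3, -0.33, -0.175], [0, 0, 0]], [[-0.4, -0.44, -0.175], [0, 0, 0]], [[-0.5, -0.55, -0.175], [0, 0, 0]], [[-0.6, -0.66, -0.175], [0, 0, 0]], [[-0.7, -0.77, -0.175], [0, 0, 0]], [[-0.8, -0.88, -0.175], [0, 0, 0]]]' | python3 -m creep 0.085
python3 - <<'E'
from h import *
s=env.get_state();print({k:np.round(s[k],3) for k in("tcp_pos","orientation","joint_pos","clock")})
E
```

```text
clock: 1.9
tcp_pos: [0.3833, 0.0721, 0.3017]
orientation: [0.001, 0.207, 0.978, 0.0]
wrist_force: [0.9, 0.5, 0.8]
finger_gap: 0.085
grip_force: 0.0
{'tcp_pos': array([0.383, 0.072, 0.302]), 'orientation': array([0.001, 0.207, 0.978, 0.   ]), 'joint_pos': array([-0.021, -0.062, -0.217,  1.414,  0.   ,  0.397]), 'clock': np.float64(1.9)}
```

In the tool's units: -0.188 m is -0.47, -0.175 m is -0.4375.

```bash
echo '[[[-0.105, -0.115, 0], [0, 0, 0]], [[-0.21, -0.23, 0], [0, 0, 0]], [[-0.315, -0.345, 0.05], [0, 0, 0]], [[-0.4, -0.4375, 0.075], [0, 0, 0]], [[-0.43, -0.47, 0.1], [0, 0, 0]], [[-0.43, -0.47, 0.1], [0, 0, 0]]]' | python3 -m creep
cat >> h.py <<'E'
def delta(X):
    s=env.get_state();w,x,y,z=s["orientation"]
    from scipy.spatial.transform import Rotation as Ro
    R=Ro.from_quat([x,y,z,w]).as_matrix();return np.round(R.T@(np.array(X)-s["tcp_pos"]),4)
E
python3 - <<'E'
from h import *
T=viewer.read_camera("top");S=viewer.read_camera("scene")
save("sc2.png",S["image"]);save("top2.png",T["image"])
print(delta([.4646,-.17,.177]))
for p,n,box in((T,"top",(185,200,295,290)),(S,"scene",(225,200,340,320))):
    im=p["image"];h=cv2.cvtColor(im,cv2.COLOR_RGB2HSV);l,t,r,b=box
    k=np.zeros(im.shape[:2],np.uint8);k[t:b,l:r]=1
    red=((h[...,1]>150)&((h[...,0]<8)|(h[...,0]>172))).astype(np.uint8)*k
    n_,lab,st,_=cv2.connectedComponentsWithStats(red);red=(lab==1+st[1:,4].argmax()).astype(np.uint8)
    hull=np.zeros_like(red);cv2.fillConvexPoly(hull,cv2.convexHull(cv2.findNonZero(red)),1)
    non=cv2.erode(hull,np.ones((3,3)))*(h[...,1]<90).astype(np.uint8)
    n_,lab,st,ce=cv2.connectedComponentsWithStats(cv2.morphologyEx(non,cv2.MORPH_CLOSE,np.ones((3,3))))
    for i in np.argsort(-st[1:,4])[:2]+1:
        m=np.zeros_like(red);cv2.fillConvexPoly(m,cv2.convexHull(cv2.findNonZero((lab==i).astype(np.uint8))),1)
        m=m.astype(np.float32);print(n,st[i],ce[i])
        for nm,pf,z in(("plate",lambda x,y:[cyl(x,y,.058,.055,.058)],.058),("dial",lambda x,y:[cyl(x,y,.042,.095,.0955)],.1)):
            print(nm,fit([(p,m)],pf,atz(p,ce[i],z)[:2]))
E
```

```text
clock: 2.65
tcp_pos: [0.4634, -0.1679, 0.2602]
orientation: [-0.001, 0.208, 0.978, 0.001]
wrist_force: [1.1, 0.7, -0.0]
finger_gap: 0.0848
grip_force: 0.0
[-0.0025 -0.0029  0.0846]
top [ 196  219   77   51 1996] [233.06362725 245.18486974]
plate (array([0.45140366, 0.24262366]), np.float64(0.609676718711853))
dial (array([0.42067448, 0.24412791]), np.float64(0.7834802865982056))
top [229 220   9   4  12] [233.58333333 221.75      ]
plate (array([0.59208218, 0.16653958]), np.float64(45.54513931274414))
dial (array([0.5602767 , 0.17243418]), np.float64(24.76388931274414))
scene [254 254  34  27 720] [270.41944444 267.25      ]
plate (array([0.45910908, 0.26881735]), np.float64(0.041751354932785034))
dial (array([0.44065135, 0.30721719]), np.float64(0.46070459485054016))
scene [276 220  24  17 283] [287.51236749 228.36749117]
plate (array([0.5026863 , 0.06778971]), np.float64(0.9014344215393066))
dial (array([0.47977508, 0.11037758]), np.float64(0.09262295067310333))
```

View pics/sc2.png

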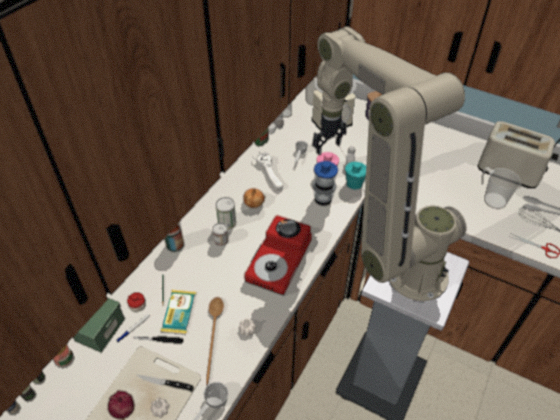

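The jar is clear of the arm. The scene camera puts the plate at (0.459, 0.269) and the dial at (0.480, 0.110), which are 0.160 m apart as they should be. Next I'll descend and grip the knob.

In the tool's units: 0.083 m is 0.2075, 0.082 m is 0.205.

```bash
echo '[[[-0.005, -0.0075, 0.0625], [0, 0, 0]], [[-0.005, -0.0075, 0.125], [0, 0, 0]], [[-0.005, -0.0075, 0.175], [0, 0, 0]], [[-0.005, -0.0075, 0.205], [0, 0, 0]], [[-0.005, -0.0075, 0.2075], [0, 0, 0]], [[-0.005, -0.0075, 0.2075], [0, 0, 0]]]' | python3 -m creep 0.085 && echo '[[[0, 0, 0], [0, 0, 0]], [[0, 0, 0], [0, 0, 0]], [[0, 0, 0], [0, 0, 0]], [[0, 0, 0], [0, 0, 0]], [[0, 0, 0], [0, 0, 0]], [[0, 0, 0], [0, 0, 0]]]' | python3 -m creep 0.02 60
```

```text
clock: 3.5
tcp_pos: [0.465, -0.171, 0.1792]
orientation: [0.001, 0.207, 0.978, -0.0]
wrist_force: [0.5, 0.2, 0.5]
finger_gap: 0.0853
grip_force: 0.0
clock: 4.25
tcp_pos: [0.465, -0.1712, 0.1789]
orientation: [0.001, 0.207, 0.978, 0.0]
wrist_force: [1.2, 1.5, 4.7]
finger_gap: 0.0336
grip_force: 59.9
```

In the tool's units: -0.12 m is -0.3, -0.1 m is -0.25.

```bash
echo '[[[0, 0, -0.025], [0, 0, 0]], [[0, 0, -0.0625], [0, 0, 0]], [[0, 0, -0.1125], [0, 0, 0]], [[0, 0, -0.175], [0, 0, 0]], [[0, 0, -0.25], [0, 0, 0]], [[0, 0, -0.3], [0, 0, 0]], [[0, 0, -0.3], [0, 0, 0]]]' | python3 -m creep
python3 - <<'E'
from h import *
T=viewer.read_camera("top");S=viewer.read_camera("scene")
a=cv2.resize(S["image"][70:230,260:400],None,fx=3.5,fy=3.5,interpolation=2);save("lift.png",a)
E
```

```text
clock: 5.12
tcp_pos: [0.4653, -0.1717, 0.3002]
orientation: [0.002, 0.207, 0.978, -0.001]
wrist_force: [0.3, 0.9, -3.5]
finger_gap: 0.0332
grip_force: 60.3
```

View pics/lift.png

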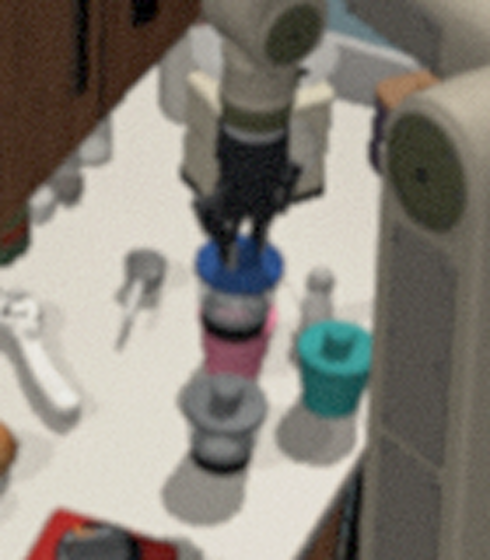

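The jar is lifted upright in the gripper and the grey jar has stayed put. Next I'll carry it over the seat.

In the tool's units: 0.376 m is 0.94, 0.343 m is 0.8575.

```bash
echo '[[[0.03, 0.065, 0], [0, 0, 0]], [[0.0875, 0.19, 0], [0, 0, 0]], [[0.15, 0.325, 0], [0, 0, 0]], [[0.2125, 0.4625, 0], [0, 0, 0]], [[0.275, 0.5975, 0], [0, 0, 0]], [[0.3375, 0.7325, 0], [0, 0, 0]], [[0.395, 0.8575, 0], [0, 0, 0]], [[0.4325, 0.94, 0], [0, 0, 0]]]' | python3 -m creep && echo '[[[0.02, 0.0425, 0], [0, 0, 0]], [[0.0275, 0.06, 0], [0, 0, 0]], [[0.0275, 0.06, 0.075], [0, 0, 0]], [[0.0275, 0.06, 0.125], [0, 0, 0]], [[0.0275, 0.06, 0.125], [0, 0, 0]]]' | python3 -m creep
python3 - <<'E'
from h import *
s=env.get_state();t=s["tcp_pos"];z=t[2]-.1789+.088;print(t,"jar z",z)
T=viewer.read_camera("top");S=viewer.read_camera("scene")
def lab(p,n):
    ci=proj(p,[[t[0],t[1],z+.08]])[0].astype(int);print(n,ci);return blue(p,(ci[0]-35,ci[1]-35,ci[0]+35,ci[1]+35))
ms=lab(S,"S");mt=lab(T,"T")
for nm,p,m in(("S",S,ms),("T",T,mt)):
    print(nm,m.sum(),sil(p,lid(z)(t[0],t[1])).sum())
    k=(m>0)
    # ignore occluded pixels: only penalise blue outside + maximise via hull
    h=np.zeros((420,560),np.uint8);
    if k.sum()>30: cv2.fillConvexPoly(h,cv2.convexHull(cv2.findNonZero(k.astype(np.uint8))),1); print(fit([(p,h.astype(np.float32))],lambda x,y:[cyl(x,y,.048,z+.077,z+.088)],t[:2].copy()))
def crop(p):
    c=proj(p,[[.459,.2685,.15]])[0].astype(int);return cv2.resize(p["image"][c[1]-50:c[1]+50,c[0]-45:c[0]+45],None,fx=4.4,fy=4.4,interpolation=2)
save("seat1.png",np.hstack([crop(S),crop(T)]))
E
```

```text
clock: 6.22
tcp_pos: [0.4578, 0.2449, 0.2968]
orientation: [-0.001, 0.206, 0.978, -0.001]
wrist_force: [0.8, -0.2, -3.7]
finger_gap: 0.0334
grip_force: 60.6
clock: 6.85
tcp_pos: [0.4577, 0.2675, 0.2466]
orientation: [-0.002, 0.208, 0.978, -0.001]
wrist_force: [-0.3, 0.2, -3.0]
finger_gap: 0.0336
grip_force: 60.5
[0.45767815 0.26745543 0.24657226] jar z 0.1556722624433556
S [270 233]
T [205 231]
S 367.0 592.3125
(array([0.46087962, 0.26165814]), np.float64(0.16055653989315033))
T 8.0 804.0
```

View pics/seat1.png

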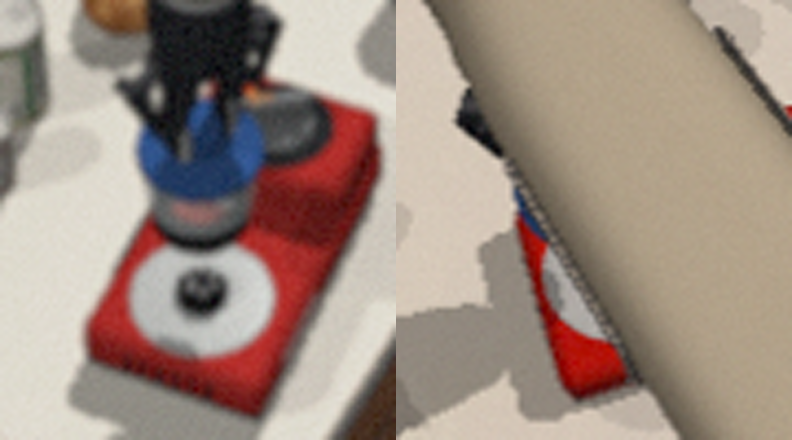

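The jar hangs upright over the seat and the plate is visible below it. I'll check the jar's in-hand offset from the lid and foot edges.

Run:
```python
from h import *
t=np.array([.4577,.2675]);z=.1557
S=viewer.read_camera("scene");im=S["image"]
h=cv2.cvtColor(im,cv2.COLOR_RGB2HSV)
m=((h[...,0]>98)&(h[...,0]<132)&(h[...,1]>90)).astype(np.uint8);m[:205]=0;m[256:]=0;m[:,:245]=0;m[:,300:]=0
# left/right/bottom edges only; search x,y with max IoU ignoring dark gripper pixels
dark=cv2.dilate((im.max(2)<75).astype(np.uint8),np.ones((3,3)));dark[242:]=0
f=lambda v:(np.abs(sil(S,lid(z)(*v))-m)*(1-dark)).sum()
g=[(f((t[0]+a,t[1]+b)),a,b) for a in np.arange(-.008,.0081,.002) for b in np.arange(-.01,.0101,.002)]
print(sorted(g)[:6], f(t), m.sum())
for zz in(.1517,.1597):
  f2=lambda v:(np.abs(sil(S,lid(zz)(*v))-m)*(1-dark)).sum();print(zz,minimize(f2,t,method="Nelder-Mead",options=dict(initial_simplex=[t,t+[.01,0],t+[0,.01]])).x-t)
P=proj(S,cyl(*t,.037,z,z));print("foot pred",P.min(0),P.max(0))
c=int(proj(S,[[*t,z]])[0][0]);print(c,[(r,im[r,c].tolist()) for r in range(244,262)])
r=int(P[:,1].mean());print(r,[(q,im[r,q].max()) for q in range(int(P[:,0].min())-5,int(P[:,0].max())+6)])
```

```text
[(np.float32(30.75), np.float64(0.004), np.float64(-0.004)), (np.float32(31.75), np.float64(0.004), np.float64(-0.006)), (np.float32(32.625), np.float64(0.002), np.float64(-0.004)), (np.float32(33.0625), np.float64(0.006), np.float64(-0.004)), (np.float32(34.25), np.float64(0.002), np.float64(-0.006)), (np.float32(37.5), np.float64(0.006), np.float64(-0.006))] 56.75 425
0.1517 [ 0.00568237 -0.00737549]
0.1597 [ 0.0024485  -0.00217453]
foot pred [259.94441994 240.74917414] [281.82153852 257.92650182]
270 [(244, [47, 58, 88]), (245, [76, 75, 89]), (246, [111, 91, 95]), (247, [138, 101, 100]), (248, [147, 107, 104]), (249, [143, 99, 98]), (250, [124, 97, 95]), (251, [99, 94, 94]), (252, [90, 91, 90]), (253, [73, 74, 74]), (254, [41, 39, 42]), (255, [21, 25, 22]), (256, [56, 57, 57]), (257, [111, 112, 111]), (258, [167, 166, 162]), (259, [180, 183, 179]), (260, [164, 164, 161]), (261, [120, 118, 118])]
249 [(254, np.uint8(222)), (255, np.uint8(224)), (256, np.uint8(202)), (257, np.uint8(164)), (258, np.uint8(126)), (259, np.uint8(95)), (260, np.uint8(82)), (261, np.uint8(86)), (262, np.uint8(98)), (263, np.uint8(102)), (264, np.uint8(111)), (265, np.uint8(126)), (266, np.uint8(132)), (267, np.uint8(139)), (268, np.uint8(144)), (269, np.uint8(141)), (270, np.uint8(143)), (271, np.uint8(136)), (272, np.uint8(136)), (273, np.uint8(120)), (274, np.uint8(108)), (275, np.uint8(94)), (276, np.uint8(93)), (277, np.uint8(83)), (278, np.uint8(80)), (279, np.uint8(71)), (280, np.uint8(71)), (281, np.uint8(92)), (282, np.uint8(110)), (283, np.uint8(112)), (284, np.uint8(115)), (285, np.uint8(108)), (286, np.uint8(112))]
```

In the tool's units: 0.07 m is 0.175, 0.003 m is 0.0075.

```bash
echo '[[[0.0075, 0.005, 0.05], [0, 0, 0]], [[0.0075, 0.005, 0.1125], [0, 0, 0]], [[0.0075, 0.005, 0.1625], [0, 0, 0]], [[0.0075, 0.005, 0.175], [0, 0, 0]], [[0.0075, 0.005, 0.175], [0, 0, 0]]]' | python3 -m creep
python3 - <<'E'
from h import *
s=env.get_state();t=s["tcp_pos"];z=t[2]-.1789+.088;print(t,"jar z",z)
S=viewer.read_camera("scene");im=S["image"]
h=cv2.cvtColor(im,cv2.COLOR_RGB2HSV)
m=((h[...,0]>98)&(h[...,0]<132)&(h[...,1]>90)).astype(np.uint8)
c=proj(S,[[t[0],t[1],z+.08]])[0].astype(int);k=np.zeros_like(m);k[c[1]-30:c[1]+18,c[0]-25:c[0]+30]=1;m*=k
dark=cv2.dilate((im.max(2)<75).astype(np.uint8),np.ones((3,3)));dark[c[1]+8:]=0
f=lambda v:(np.abs(sil(S,lid(z)(*v))-m)*(1-dark)).sum()
t2=t[:2];r=minimize(f,t2,method="Nelder-Mead",options=dict(initial_simplex=[t2,t2+[.01,0],t2+[0,.01]]));print("jar",r.x,r.fun,m.sum(),"off",r.x-t2,"to seat",np.array([.4591,.2688])-r.x)
P=proj(S,cyl(*r.x,.037,z,z));c=proj(S,[[*r.x,z]])[0].astype(int);print(P.min(0),P.max(0),c,[(q,im[q,c[0]].max()) for q in range(c[1],c[1]+16)])
a=cv2.resize(im[205:305,225:325],None,fx=5,fy=5,interpolation=2);save("seat2.png",a)
E
```

```text
clock: 7.62
tcp_pos: [0.4572, 0.2722, 0.1792]
orientation: [0.0, 0.208, 0.978, 0.0]
wrist_force: [-0.8, 0.4, -2.5]
finger_gap: 0.0335
grip_force: 60.6
[0.45724987 0.27215711 0.17918237] jar z 0.08828237016036503
jar [0.46105414 0.26851231] 35.25 403 off [ 0.00380427 -0.0036448 ] to seat [-0.00195414  0.00028769]
[259.42307479 252.71085665] [280.68556128 269.72987663] [270 261] [(261, np.uint8(109)), (262, np.uint8(104)), (263, np.uint8(97)), (264, np.uint8(96)), (265, np.uint8(99)), (266, np.uint8(93)), (267, np.uint8(76)), (268, np.uint8(41)), (269, np.uint8(12)), (270, np.uint8(39)), (271, np.uint8(85)), (272, np.uint8(109)), (273, np.uint8(123)), (274, np.uint8(124)), (275, np.uint8(124)), (276, np.uint8(125))]
```

View pics/seat2.png

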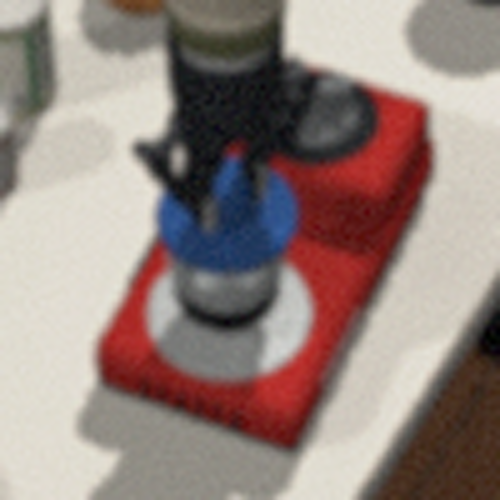

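The jar hangs just above the coupler, centred to about 2 mm. I'll lower it slowly and watch the force.

```bash
echo '[[[0.0025, 0, 0.015], [0, 0, 0]], [[0.0025, 0, 0.03], [0, 0, 0]], [[0.0025, 0, 0.04], [0, 0, 0]], [[0.0025, 0, 0.05], [0, 0, 0]], [[0.0025, 0, 0.05], [0, 0, 0]]]' | python3 -m creep; echo '[[[0, 0, 0.0075], [0, 0, 0]], [[0, 0, 0.015], [0, 0, 0]], [[0, 0, 0.02], [0, 0, 0]], [[0, 0, 0.02], [0, 0, 0]]]' | python3 -m creep
```

```text
clock: 8.3
tcp_pos: [0.4557, 0.2718, 0.1578]
orientation: [0.0, 0.208, 0.978, -0.001]
wrist_force: [1.0, -2.6, -3.3]
finger_gap: 0.0333
grip_force: 60.5
clock: 8.8
tcp_pos: [0.4556, 0.2721, 0.15]
orientation: [-0.0, 0.207, 0.978, -0.0]
wrist_force: [-0.6, -4.6, -2.8]
finger_gap: 0.0333
grip_force: 60.6
```

In the tool's units: -0.002 m is -0.005, -0.001 m is -0.0025.

```bash
echo '[[[-0.0025, -0.005, 0], [0, 0, 0]], [[-0.0025, -0.005, 0.0025], [0, 0, 0]], [[-0.0025, -0.005, 0.005], [0, 0, 0]], [[-0.0025, -0.005, 0.005], [0, 0, 0]]]' | python3 -m creep
```

```text
clock: 9.3
tcp_pos: [0.4567, 0.2707, 0.1491]
orientation: [0.001, 0.207, 0.978, 0.001]
wrist_force: [1.4, -2.6, 3.3]
finger_gap: 0.0337
grip_force: 61.2
```

The jar has touched down at the expected height. I'll release it and rise straight up.

In the tool's units: -0.13 m is -0.325, -0.11 m is -0.275.

```bash
echo '[[[0, 0, 0], [0, 0, 0]], [[0, 0, 0], [0, 0, 0]], [[0, 0, 0], [0, 0, 0]], [[0, 0, 0], [0, 0, 0]], [[0, 0, 0], [0, 0, 0]]]' | python3 -m creep 0.08; echo '[[[0, 0, -0.05], [0, 0, 0]], [[0, 0, -0.15], [0, 0, 0]], [[0, 0, -0.275], [0, 0, 0]], [[0, 0, -0.325], [0, 0, 0]], [[0, 0, -0.325], [0, 0, 0]]]' | python3 -m creep
```

```text
clock: 9.93
tcp_pos: [0.4558, 0.2704, 0.1483]
orientation: [-0.0, 0.207, 0.978, 0.0]
wrist_force: [-1.2, 0.9, -0.5]
finger_gap: 0.08
grip_force: 0.0
clock: 10.55
tcp_pos: [0.4569, 0.2707, 0.2801]
orientation: [0.002, 0.207, 0.978, 0.001]
wrist_force: [0.2, -0.2, -0.7]
finger_gap: 0.0803
grip_force: 0.0
```

In the tool's units: -0.329 m is -0.8225, -0.146 m is -0.365, -1.08 rad is -0.1719.

```bash
echo '[[[-0.025, -0.055, 0], [0, 0, -0.0159]], [[-0.075, -0.17, 0], [0, 0, -0.0398]], [[-0.135, -0.305, 0], [0, 0, -0.0637]], [[-0.195, -0.44, 0], [0, 0, -0.0875]], [[-0.255, -0.575, 0], [0, 0, -0.1114]], [[-0.31, -0.6975, 0], [0, 0, -0.1353]], [[-0.35, -0.7875, 0], [0, 0, -0.1544]], [[-0.365, -0.8225, 0], [0, 0, -0.1719]]]' | python3 -m creep
python3 - <<'E'
from h import *
T=viewer.read_camera("top");S=viewer.read_camera("scene")
ms=blue(S,(240,215,300,290));mt=blue(T,(185,215,245,280))
x0=np.array([.459,.2685])
for z in(.058,.063):
  for v in([(S,ms)],[(T,mt)]):
    if v[0][1].sum()>50: print("jar z",z,fit(v,lid(z),x0),v[0][1].sum())
a=cv2.resize(S["image"][200:300,240:320],None,fx=5,fy=5,interpolation=2);b=cv2.resize(T["image"][190:290,190:270],None,fx=5,fy=5,interpolation=2);save("dial1.png",np.hstack([a,b]))
E
```

```text
clock: 11.55
tcp_pos: [0.455, -0.0917, 0.2764]
orientation: [-0.001, -0.325, 0.946, 0.001]
wrist_force: [0.2, 0.6, -0.4]
finger_gap: 0.0799
grip_force: 0.0
jar z 0.058 (array([0.45941748, 0.26817163]), np.float64(0.2821100950241089)) 436.0
jar z 0.058 (array([0.45873762, 0.26997201]), np.float64(0.1146317794919014)) 645.0
jar z 0.063 (array([0.46178198, 0.27221033]), np.float64(0.2882740795612335)) 436.0
jar z 0.063 (array([0.45679648, 0.27007399]), np.float64(0.12267442047595978)) 645.0
```

View pics/dial1.png

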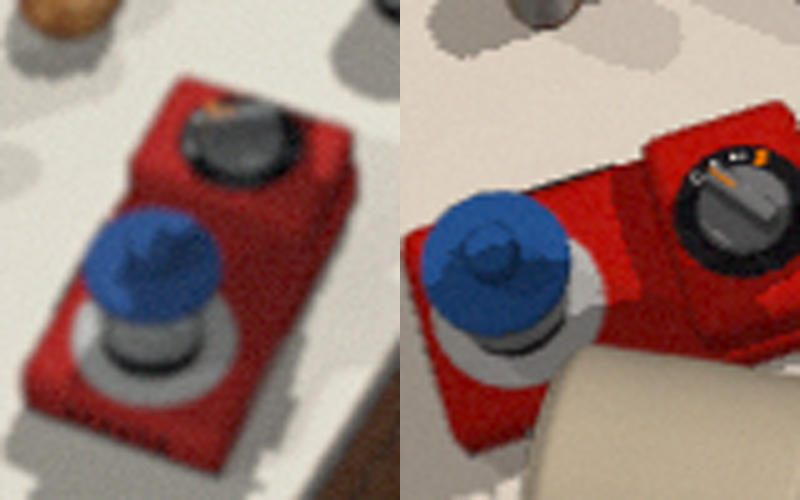

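The jar stands upright and flat on the seat at about (0.459, 0.269) in both views, and the dial is still at off. Next I'll pin down the dial's centre and bar direction.

Run:
```python
from h import *
T=viewer.read_camera("top");S=viewer.read_camera("scene")
from scipy.optimize import minimize
for n,p,box in(("T",T,(242,212,278,250)),("S",S,(270,212,304,242))):
    im=p["image"];h=cv2.cvtColor(im,cv2.COLOR_RGB2HSV);l,t,r,b=box
    k=np.zeros(im.shape[:2],np.uint8);k[t:b,l:r]=1
    non=((h[...,1]<110)&(im.max(2)<150)).astype(np.uint8)*k
    _,lab,st,_=cv2.connectedComponentsWithStats(non);i=1+st[1:,4].argmax();print(n,st[i])
    m=np.zeros_like(non);cv2.fillConvexPoly(m,cv2.convexHull(cv2.findNonZero((lab==i).astype(np.uint8))),1);m=m.astype(np.float32)
    def bar(x,y,a):
        q=[];d=np.array([np.cos(a),np.sin(a)]);e=np.array([-d[1],d[0]])
        for z in(.104,.132):
            for u in(-1,1):
                for v in(-1,1): w=np.array([x,y])+u*.027*d+v*.007*e;q.append([*w,z])
        return np.array(q)
    for R in(.046,.048,.05,.052):
        print(R,fit([(p,m)],lambda x,y:[cyl(x,y,R,.095,.097),cyl(x,y,.031,.096,.104),bar(x,y,.685)],np.array([.478,.110])))
    o=((h[...,0]>8)&(h[...,0]<22)&(h[...,1]>130)&(im.max(2)>130)).astype(np.uint8)*k
    _,lab,st,ce=cv2.connectedComponentsWithStats(o)
    for j in range(1,len(st)):print("orange",st[j,4],ce[j],"z132",atz(p,ce[j],.132)[:2],"z96",atz(p,ce[j],.096)[:2])
print(delta([.4795,.110,.2]),env.get_state()["joint_pos"])
```

```text
T [245 219  28  26 500]
0.046 (array([0.47712868, 0.10794856]), np.float64(0.05031028389930725))
0.048 (array([0.4780628 , 0.10882123]), np.float64(0.13054077327251434))
0.05 (array([0.47953393, 0.10929649]), np.float64(0.2260638326406479))
0.052 (array([0.47956563, 0.10805276]), np.float64(0.32535460591316223))
orange 6 [261.5 221. ] z132 [0.49705792 0.09221306] z96 [0.51174523 0.09105221]
orange 5 [254. 225.] z132 [0.48855502 0.11859439] z96 [0.5030416  0.11805635]
S [276 219  27  19 327]
0.046 (array([0.47727917, 0.10825562]), np.float64(0.13780738413333893))
0.048 (array([0.47702817, 0.10584198]), np.float64(0.18664617836475372))
0.05 (array([0.47514581, 0.10527367]), np.float64(0.26280736923217773))
0.052 (array([0.47691193, 0.10257097]), np.float64(0.35194671154022217))
orange 4 [282.   220.75] z132 [0.4982411  0.11827255] z96 [0.51362576 0.0902963 ]
[-0.1413  0.1425  0.0773] [-3.67333326e-01  8.86540585e-02 -1.23540450e-01  1.36085449e+00
  4.50559156e-04 -1.02674608e+00]
```

In the tool's units: 0.1425 m is 0.3563, -0.1395 m is -0.3488, -0.05 rad is -0.008.

```bash
echo '[[[-0.0625, 0.0625, 0], [0, 0, -0.0032]], [[-0.15, 0.155, 0.05], [0, 0, -0.008]], [[-0.245, 0.25, 0.125], [0, 0, -0.008]], [[-0.32, 0.3275, 0.1925], [0, 0, -0.008]], [[-0.3488, 0.3563, 0.1925], [0, 0, -0.008]], [[-0.3488, 0.3563, 0.1925], [0, 0, -0.008]]]' | python3 -m creep 0.05
python3 - <<'E'
from h import *
print(delta([.478,.109,.109]),env.get_state()["joint_pos"])
E
```

```text
clock: 12.5
tcp_pos: [0.4781, 0.1098, 0.2017]
orientation: [0.0, -0.35, 0.937, -0.0]
wrist_force: [0.7, -0.2, 0.6]
finger_gap: 0.05
grip_force: 0.0
[ 0.0006 -0.0005  0.0927] [ 6.20046392e-02  1.61960707e-01 -2.23771114e-01  1.18490711e+00
 -2.16724581e-04 -6.52612114e-01]
```

In the tool's units: 0.092 m is 0.23, 0.088 m is 0.22.

```bash
echo '[[[0, 0, 0.0625], [0, 0, 0]], [[0, 0, 0.1375], [0, 0, 0]], [[0, 0, 0.1875], [0, 0, 0]], [[0, 0, 0.22], [0, 0, 0]], [[0, 0, 0.23], [0, 0, 0]], [[0, 0, 0.23], [0, 0, 0]]]' | python3 -m creep && echo '[[[0, 0, 0], [0, 0, 0]], [[0, 0, 0], [0, 0, 0]], [[0, 0, 0], [0, 0, 0]], [[0, 0, 0], [0, 0, 0]], [[0, 0, 0], [0, 0, 0]]]' | python3 -m creep 0.0 50
```

```text
clock: 13.25
tcp_pos: [0.4787, 0.1082, 0.1099]
orientation: [0.0, -0.348, 0.937, -0.0]
wrist_force: [-0.2, -1.2, -0.1]
finger_gap: 0.0498
grip_force: 0.0
clock: 13.88
tcp_pos: [0.4788, 0.1085, 0.1101]
orientation: [0.001, -0.349, 0.937, -0.0]
wrist_force: [-1.7, -0.7, 5.6]
finger_gap: 0.0132
grip_force: 51.2
```

The bar is gripped. I'll turn it clockwise (+z of the tool), first to about 0.8.

In the tool's units: 0.8 rad is 0.1273.

```bash
echo '[[[0, 0, 0], [0, 0, 0.0095]], [[0, 0, 0], [0, 0, 0.0286]], [[0, 0, 0], [0, 0, 0.0477]], [[0, 0, 0], [0, 0, 0.0668]], [[0, 0, 0], [0, 0, 0.0859]], [[0, 0, 0], [0, 0, 0.105]], [[0, 0, 0], [0, 0, 0.121]], [[0, 0, 0], [0, 0, 0.1273]]]' | python3 -m creep - 80
python3 - <<'E'
from h import *
s=env.get_state();print(np.round(s["ft_torque"],3),np.round(s["joint_pos"],3))
E
```

```text
clock: 14.88
tcp_pos: [0.479, 0.1082, 0.1102]
orientation: [0.001, 0.045, 0.999, -0.0]
wrist_force: [-0.3, -1.8, 5.5]
finger_gap: 0.0121
grip_force: 81.2
[-0.388  0.119  0.036] [ 0.059  0.225 -0.382  0.962 -0.001  0.149]
```

In the tool's units: 0.4 rad is 0.0637.

```bash
echo '[[[0, 0, 0], [0, 0, 0.0159]], [[0, 0, 0], [0, 0, 0.0318]], [[0, 0, 0], [0, 0, 0.0462]], [[0, 0, 0], [0, 0, 0.0573]], [[0, 0, 0], [0, 0, 0.0637]], [[0, 0, 0], [0, 0, 0.0637]]]' | python3 -m creep
python3 - <<'E'
from h import *
s=env.get_state();print(np.round(s["ft_torque"],3),np.round(s["orientation"],4))
E
```

```text
clock: 15.62
tcp_pos: [0.4789, 0.108, 0.1101]
orientation: [0.001, 0.242, 0.97, -0.0]
wrist_force: [-0.2, -2.9, 6.7]
finger_gap: 0.0124
grip_force: 81.2
[-0.521  0.159  0.107] [ 1.000e-03  2.417e-01  9.704e-01 -4.000e-04]
```

In the tool's units: 0.04 rad is 0.0064.

```bash
for i in 1; do echo '[[[0, 0, 0], [0, 0, 0.0032]], [[0, 0, 0], [0, 0, 0.0064]], [[0, 0, 0], [0, 0, 0.0064]]]' | python3 -m creep; done
python3 - <<'E'
from h import *
for i in range(3):
    p=viewer.read_camera("scene");s=env.get_state();print(np.round(s["ft_torque"],3),np.round(s["orientation"],4))
E
```

```text
clock: 16.0
tcp_pos: [0.4789, 0.108, 0.1102]
orientation: [0.001, 0.26, 0.966, -0.001]
wrist_force: [-0.6, -4.1, 5.9]
finger_gap: 0.0126
grip_force: 82.2
[-0.632  0.115  0.994] [ 1.100e-03  2.599e-01  9.656e-01 -5.000e-04]
[-0.705  0.137  0.999] [ 1.100e-03  2.599e-01  9.656e-01 -5.000e-04]
[-0.623  0.084  1.037] [ 1.100e-03  2.599e-01  9.656e-01 -5.000e-04]
```

The moment jumped to 1 N m, so the dial is at its hard stop. I'll ease off slightly while staying pressed against it, then do a final check.

In the tool's units: -0.012 rad is -0.0019.

```bash
echo '[[[0, 0, 0], [0, 0, -0.0019]], [[0, 0, 0], [0, 0, -0.0019]]]' | python3 -m creep
python3 - <<'E'
from h import *
p=viewer.read_camera("scene");T=viewer.read_camera("top");s=env.get_state();print(np.round(s["ft_torque"],3),np.round(s["orientation"],4),s["grip_force"])
a=cv2.resize(p["image"][140:300,230:370],None,fx=3.5,fy=3.5,interpolation=2);save("final.png",a)
E
```

```text
clock: 16.4
tcp_pos: [0.4789, 0.108, 0.1102]
orientation: [0.001, 0.254, 0.967, -0.0]
wrist_force: [-1.0, -2.6, 7.1]
finger_gap: 0.0123
grip_force: 81.7
[-0.619  0.153  0.762] [ 1.100e-03  2.543e-01  9.671e-01 -5.000e-04] 81.67622208595276
```

View pics/final.png

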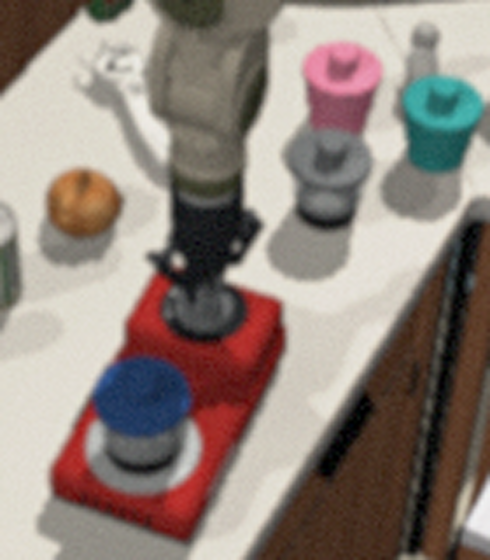

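The jar is seated, the lower jar is standing, and the gripper is holding the dial at the stop.

```bash
python3 -c "
from workcell import env
print(env.hand_in())"
```

```text
the job is handed in; nothing more can be done
None
```

I handed the job in at about 16.5 s: the blue-lidded jar is seated upright and released, the gripper is still holding the dial against its pulse stop, and the lower jar is still standing where it was; I don't have the verdict.

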